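# Plug in the signal module and hold the position sensor at its calibration mark

## Task

Press the blue signal module fully home into the empty bay on the mounting panel, so that its shoulders are flush with the top of the bay, and let go of it. Then take the black grip of the spring-return position sensor, draw its rod out until the mouth of the barrel stands on the red calibration band, never out to its end stop, and keep holding it there for the reading: the program finishes while still holding the rod. Leave the orange spare module and the other things on the table where they are.

Things in the scene. Friction and masses are not known exactly. Their poses are not given: they have to be found in the camera images.
- module_grip (a point): the blue plug-in module, upright, loose, 50 to 100 g: blue body 44 (x) x 28 (y) x 28 mm high with a white grab tab 14 (x) x 24 (y) x 20 mm high on its middle. This point: centre of the tab, 38 mm over the module's underside and 10 mm over the shoulders (top of the blue body, 15 mm wide either side of the tab in x). Grip the tab across x, fingertips just above the shoulders. Fits either way round
- bay_mouth (a point): centre of the mouth of the empty bay, level with the top of its base, 44 mm above the table; x along the bay's long side, z up. The bay is 47 (x) x 31 (y) mm and 28 mm deep with a 2.5 mm chamfer round the mouth: 1.5 mm play on each side of the module. With the module home its shoulders are level with this point and its module_grip is 10 mm above it
- bay_floor (a point): centre of the empty bay's floor, 28 mm below its mouth, where the module's underside rests when home. Two sprung brass contacts stand 3 mm into the bay from its x ends, 17 mm below the mouth; the module comes to rest on them 12 mm short of home, must be pressed past them with about 10 to 15 N down to the floor, and then stays in
- unit_a: a fixed grey rail-mounted base, 70 (x) x 44 (y) x 36 mm (94 mm in x with its screw terminals, 20 mm high), like the one with the empty bay but with a green module in it; its white tab reaches 64 mm above the table. Origin at the centre of the base's underside, 8 mm above the table
- unit_b: a fixed grey rail-mounted base, 70 (x) x 44 (y) x 36 mm (94 mm in x with its screw terminals, 20 mm high), like the one with the empty bay but with a black module in it; its white tab reaches 64 mm above the table. Origin at the centre of the base's underside, 8 mm above the table
- panel: fixed aluminium mounting panel 280 (x) x 340 (y) x 8 mm; origin at the centre of its underside. On its near (-x) half is the sensor; along its far half a rail with three bases side by side (47 mm apart; any of them can be the empty one) and a grey head unit 54 mm high over the table; between them a black wiring duct, top 34 mm over the table
- barrel_mouth (a point): the mouth of the position sensor's barrel, on its axis, 55 mm above the table. The barrel is a fixed aluminium tube 24 mm thick (27 mm at the mouth), 155 mm long, held level in two dark clamps. y points back along the barrel, so the rod comes out along -y; z is up
- rod_grip (a point): middle of the black ribbed grip on the sensor's rod: a cylinder 20 mm thick, 40 mm long, lying along the rod (y), 55 mm above the table, with a 24 mm collar at its inner and a 30 mm disc at its outer end. 39 mm from the barrel's mouth with the rod in; moves along -y of barrel_mouth as the rod is drawn. Can be gripped from above across x
- rod (a joint): how far the 10 mm steel rod is drawn out of the barrel (m): 0 fully in, where its inner spring returns it; end stop at 0.075. It has thin black rings every 10 mm and a red band 10 mm wide, inside the barrel at first: the mouth stands on the band from 0.045 to 0.055, on its middle at 0.050. Pull about 4 N at first, 10 N at the band
- spare_grip (a point): the orange spare module, loose, same shape and size as the blue one; the centre of its white tab, 38 mm above its underside
- meter: yellow multimeter, 175 (x) x 86 x 45 mm, lying flat; origin at the centre of its underside
- mug: blue mug, 80 mm across and 92 mm high, handle to its +y; origin at the centre of its underside
- screwdriver: red screwdriver lying along its x; origin under its middle
- tape: black roll of tape lying flat, 96 mm across, 19 mm high; origin at the centre of its underside
- cutters: side cutters with blue handles lying along x, 170 mm long, 13 mm high; origin under the middle
- plug_tray: black tray of red and white plugs, 130 (x) x 180 (y) x 45 mm; origin at the centre of its underside
Not all that is in view belongs to the job. Of the things that look like the part that bears module_grip, the smallest one is meant.

How it is judged:
On the way, in this order (a step that is already met when the one before it is completed fails the run):
1. the blue module is fully home in the empty bay, its shoulders flush with the top, and the fingers have left it (z of module_grip in the frame of bay_mouth between 0.006 and 0.012 m and horizontal distance between module_grip and bay_mouth below 0.004 m and angle between the z axis of module_grip and the z axis of bay_mouth, either way round below 0.07 rad and contact force between the fingers and module below 0.1 N), for 0.2 s.
2. the fingers hold the rod drawn out with the barrel's mouth on the red band (value of joint rod between 0.045 and 0.055 m and contact force between the fingers and rod above 3 N), for 0.5 s.
At the end, for the whole second after the job is handed in: the blue module stands home in the bay (tab centre 6 to 12 mm above the mouth and within 4 mm of its centre, upright within 4 degrees), untouched, and the fingers hold the rod (at least 3 N) still, drawn out 45 to 55 mm, so that the barrel's mouth stands on the red band (all of step 2 and z of module_grip in the frame of bay_mouth between 0.006 and 0.012 m and horizontal distance between module_grip and bay_mouth below 0.004 m and angle between the z axis of module_grip and the z axis of bay_mouth, either way round below 0.07 rad and velocity of joint rod between -0.02 and 0.02 m/s and contact force between the arm and module below 0.1 N and contact force between each of module, spare and rod below 0.1 N); the arm keeps its last pose, push and grip.
It fails at once if the rod is drawn out to its end stop (past 71 mm) (value of joint rod above 0.071 m).
It fails at once if the orange spare module is moved more than 30 mm (distance of spare_grip from where it was at the start of the episode above 0.03 m).
It fails at once if the multimeter, mug, screwdriver, tape, cutters or plug tray is moved more than 30 mm (distance of any of meter, mug, screwdriver, tape, cutters, plug_tray from where it was at the start of the episode above 0.03 m).
It also fails if it takes over 58 s, if anything falls off the work surface, if the arm or the gripper's body presses on something with over 40 N, if the wrist force passes 120 N, or if a joint passes its speed limit or range.

## Robot

A 6-joint arm with a two-finger parallel gripper is mounted at the origin on the work surface. World frame = base frame: x ahead of the robot, y to its left, z up, the work surface at z = 0. Lengths are in m, angles in rad, forces in N, time in s.
With the tool pointing down it reaches from about 0.3 to 0.875 m from the base axis. Payload 6.4 kg.
Tool frame: the origin (TCP) lies at the centre of the arm's flange, where the gripper is bolted on; the fingertips stand 173 mm ahead of it and the grasp point (between the pads) lies 155 mm ahead of it (ctrl.pinch_z is the distance from the TCP to the grasp point, in m); z points along the fingers, y is the direction in which the jaws open and shut (so a half turn about z gives the same grasp; the last joint's range is limited). The gripper opens to 85 mm and grips with 20 to 120 N. Pads are 22 mm wide; open, the fingers measure 114 mm over their backs; the gripper's body (76 mm by 85 mm) begins 54 mm behind the grasp point. The pads swing forward as they close: fully open they stand 13 mm farther back than shut.
Start: joints at [0.932, 0.181, 1.607, -0, 1.354, -0.206], TCP at [0.241, 0.522, 0.405] pointing down, gripper open.
Joint ranges: [-2.99, 2.99], [-0.89, 2.07], [0.3, 2.58], [-1.14, 4.28], [0, 2.63], [-3.12, 3.12]. Speed limits (rad/s): [2.57, 2.57, 3.01, 3.14, 3.14, 3.14].

## Interface

Orientations are given as a unit quaternion [w, x, y, z].
In Python, from bench import ctrl gives the robot as it stands.
- The arm moves only by the tool drive_tool, never from a script. Its argument "commands" is a list that holds one entry, the list of rows, each a list of 7 numbers: the shift along the tool's x, y, z in units of 50 mm (1.0 is 50 mm), then the turn, a rotation vector about the tool's x, y, z in units of 8 degrees (1.0 is 8 degrees), then the closure in counts, from 0 (fully open) to 255 (shut). A call has 1 to 10 rows; each row shifts and turns the commanded pose from where the row before left it, along the tool's axes as they then stand; what a row does not reach is not made up. A row lasts 1/10 s, in which the tool goes at most 50 mm and 8.59 degrees, less where a joint would pass 70% of its speed; a pose out of reach is approached as far as the arm can. A call is refused whole if a number of a shift passes 1 or a number of a turn 1, either way. A call with a gripper value outside its range is refused whole. The fingers move at their own pace and stop on an object; the grip force is fixed at half the most. Time passes only in rows, so rows that do not move let the fingers close. It gives the time, the measured TCP pose, the force and the opening at its end, in the units of the state.
- ctrl.get_obs(): the state, without advancing time (a new reading comes with each control period).
- ctrl.camera(name): name is "scene" or "top" or "wrist"; returns a dict with "pixels" (480x640x3 uint8, red, green, blue), "depth" (480x640 float32, m along the optical axis (not along the pixel's ray), 0 where there is no reading), "intrinsics" (3x3 intrinsics, pixels), "k1" (the pictures are not rectified: a ray, as slopes to the right and down, at radius r is drawn at 1 + k1 r^2 times it, then the intrinsics apply), "R" (3x3) and "t" (3): a world point X has camera coordinates R X + t; the wrist camera has in their place "tool_from_camera" (4x4, takes a point from camera to tool coordinates, whose origin is the TCP and whose axes are the flange's). Camera axes: x right, y down, z forward; pixel columns grow to the right and rows downward; lengths in m; the calibration is good to about 2 mm. A picture is of the moment at which its call begins: read the wrist's pose just before it.
- ctrl.hand_in(): hands the job in, once; it reports no verdict.
The state is a dict: "time_s": time; "q": joint angles; "dq": joint speeds; "joint_efforts": joint torques, N m; "eef_pos": TCP position; "eef_rot": TCP orientation; "wrist_force": force on the tool from outside, world axes, zero at the start; "torque": the same for the moment, N m; "opening": opening from 0.0 (shut) to 1.0 (fully open).
Only numpy, scipy, OpenCV 4.12 (cv2) and the standard library are available. Lean on these libraries where they do the work, as an engineer would, in place of code of your own. Each camera call takes 0.05 s, during which the arm holds its last target. There are 200 camera calls.

## Working session

There is one attempt and no reset: what is moved stays moved. The work goes in short steps, Python scripts to look and compute and a tool call to move; the robot and the scene stay as the last step left them, time stands still between calls to the robot, and variables do not carry over. Pictures are saved under pics/ and viewed, about 8 in all and at most 12, crops included, and the job is handed in when it is done.

Besides the shell and the picture viewer there is one more tool, called after "Call:" in YAML: its name, and indented under it one key for each argument. drive_tool: Moves the arm, as the interface text tells. Its arguments: {"type":"object","properties":{"commands":{"type":"array","items":{"type":"array","items":{"type":"array","items":{"type":"number"}}}}},"required":["commands"]}

```bash
mkdir -p pics; cat > h.py <<'E'
import numpy as np, cv2, pickle
from bench import ctrl
from scipy.spatial.transform import Rotation as Ro
def snap(n):
    o=ctrl.get_obs(); c=ctrl.camera(n); c['obs']=o
    pickle.dump(c,open(f'pics/{n}.pkl','wb')); return c
def load(n): return pickle.load(open(f'pics/{n}.pkl','rb'))
def rot(o):
    w,x,y,z=o['eef_rot']; return Ro.from_quat([x,y,z,w]).as_matrix()
def world(c,u,v,d=None,z=None):
    """pixel -> world, with depth, or on plane z"""
    K=np.array(c['intrinsics']); s=np.array([(u-K[0,2])/K[0,0],(v-K[1,2])/K[1,1]]); r=s.copy()
    for _ in range(20): r=s/(1+c['k1']*(r@r))
    if 'R' in c and c['R'] is not None:
        R=np.array(c['R']).T; o=-R@np.array(c['t'])
    else:
        T=np.array(c['tool_from_camera']); W=rot(c['obs']); R=W@T[:3,:3]; o=W@T[:3,3]+np.array(c['obs']['eef_pos'])
    dr=R@np.array([r[0],r[1],1])
    if z is not None: return o+dr*(z-o[2])/dr[2]
    if d is None: d=c['depth'][int(v),int(u)]
    return o+dr*d
def save(img,name): cv2.imwrite('pics/'+name,cv2.cvtColor(img,cv2.COLOR_RGB2BGR))
E
python3 - <<'E'
from h import *
for n in('top','scene'):
    c=snap(n); save(c['pixels'],n+'0.png')
o=ctrl.get_obs(); print(o, ctrl.pinch_z); print(rot(o))
E
```

```text
{'time_s': 0.1, 'q': array([ 9.31690647e-01,  1.81487870e-01,  1.60791690e+00, -3.64685329e-05,
        1.35381319e+00, -2.06278300e-01]), 'dq': array([-1.06632906e-03, -1.60688826e-03, -2.06823894e-03, -2.68841261e-05,
        1.15916132e-03,  9.48748936e-04]), 'joint_efforts': array([ 4.54682558e-04, -4.45873618e+01, -3.52236986e+01, -2.06208529e-04,
        4.00419187e-03, -2.07465047e-05]), 'eef_pos': array([0.24101384, 0.52179579, 0.40385785]), 'eef_rot': array([-3.17128881e-04,  2.14724437e-01,  9.76674334e-01, -7.48436121e-04]), 'wrist_force': array([ 0.55530644, -0.15387049, -0.55478202]), 'torque': array([-0.02521372, -0.00916052,  0.00109443]), 'opening': 1.0030506515412585} 0.1547
[[-9.07786631e-01  4.19431219e-01 -9.40878328e-04]
 [ 4.19432168e-01  9.07785712e-01 -1.32576606e-03]
 [ 2.98048228e-04 -1.59814734e-03 -9.99998679e-01]]
```

View pics/top0.png

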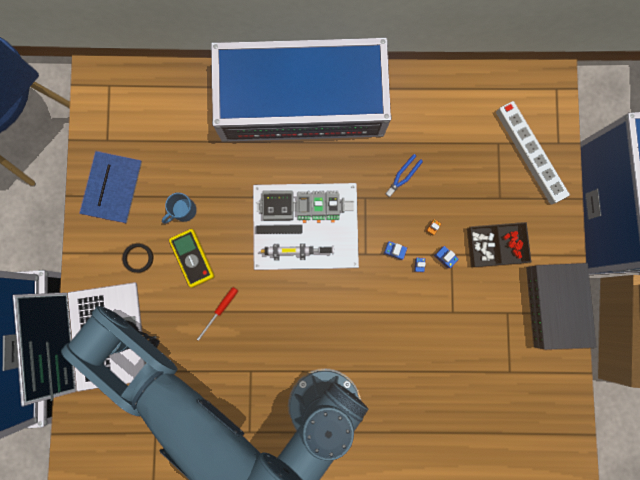

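View pics/scene0.png

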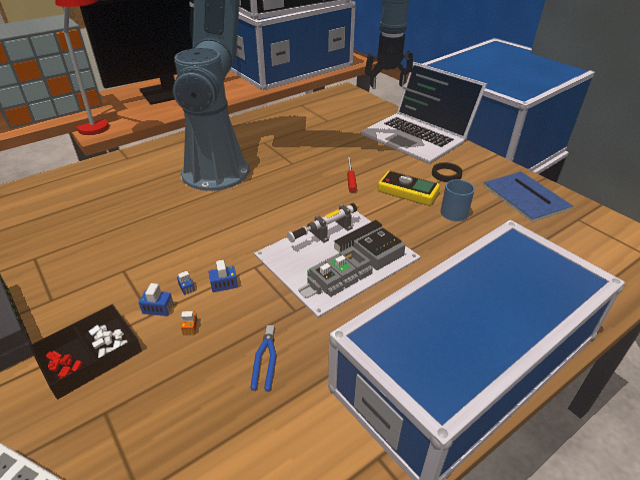

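The top view has image up = +x and left = +y. The blue candidates are at (395,250), (420,264) and (446,257); the smallest is (420,264). The orange spare is at (433,227) and the panel at (253–358,183–270). I'll check these in one enlarged crop.

```bash
python3 - <<'E'
from h import *
c=load('top')
a=cv2.resize(c['pixels'][178:275,248:368],None,fx=5,fy=5,interpolation=cv2.INTER_CUBIC)
b=cv2.resize(c['pixels'][215:275,380:460],None,fx=5,fy=5,interpolation=cv2.INTER_CUBIC)
im=np.zeros((600,800,3),np.uint8); im[:485,:600]=a; 
save(a,'panel0.png'); 
for p in [(395,250),(420,264),(446,257),(433,227),(253,184),(357,183),(358,269),(255,270),(328,250),(303,205)]: print(p,world(c,*p).round(4))
hsv=cv2.cvtColor(c['pixels'],cv2.COLOR_RGB2HSV)
m=((hsv[...,0]>105)&(hsv[...,0]<125)&(hsv[...,1]>120)).astype(np.uint8); m[:235]=0;m[280:]=0;m[:,:380]=0;m[:,460:]=0
n,l,s,ce=cv2.connectedComponentsWithStats(m)
for i in range(1,n):
  if s[i,4]>15: print(s[i],ce[i],world(c,*ce[i],z=.03))
E
```

```text
(395, 250) [ 0.4879 -0.217   0.0803]
(420, 264) [ 0.446  -0.2993  0.0562]
(446, 257) [ 0.4678 -0.3794  0.0677]
(433, 227) [ 0.5653 -0.3437  0.0517]
(253, 184) [7.130e-01 2.402e-01 7.000e-04]
(357, 183) [ 0.7174 -0.1044  0.0059]
(358, 269) [ 4.326e-01 -1.070e-01  3.000e-04]
(255, 270) [0.4274 0.2282 0.0094]
(328, 250) [ 0.4889 -0.0072  0.0597]
(303, 205) [0.6404 0.0738 0.0184]
[385 242  10  13  60] [389.03333333 247.8       ] [ 0.49977818 -0.20520518  0.03      ]
[395 247  12  12  62] [401.66129032 252.87096774] [ 0.48353804 -0.24576419  0.03      ]
[436 247  13  12  78] [441.8974359  252.06410256] [ 0.48680634 -0.37543257  0.03      ]
[444 256  14  12  51] [451.         261.66666667] [ 0.45592885 -0.40398889  0.03      ]
[416 258   9   4  20] [419.3  260.15] [ 0.46028681 -0.30222641  0.03      ]
[415 267   9   5  41] [419.26829268 268.90243902] [ 0.43207976 -0.30164329  0.03      ]
```

View pics/panel0.png

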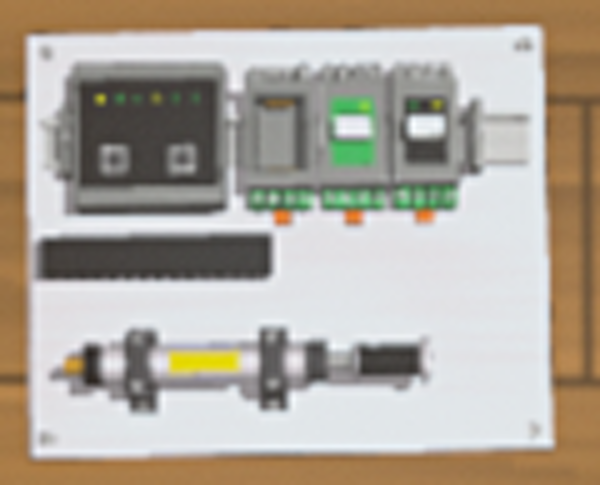

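Panel crop: the empty bay is the leftmost base at about (281,132), which is full-image (304,204). Unit_a (green) is in the middle, unit_b (black) on the right. The rod grip is at about (390,360), full-image (326,250), and the rod points toward -y. I'll turn the wrist first, then look at the panel from close by on the way to the module.

Call:
drive_tool:
  commands:
    - [[0,0,0,0,0,1,0],[0,0,0,0,0,1,0],[0,0,0,0,0,1,0],[0,0,0,0,0,1,0],[0,0,0,0,0,1,0],[0,0,0,0,0,1,0],[0,0,0,0,0,1,0],[0,0,0,0,0,1,0],[0,0,0,0,0,0.15,0]]

```text
time_s: 1.0
eef_pos: [0.2411, 0.5219, 0.4042]
eef_rot: [0.0, 0.708, 0.706, -0.0]
wrist_force: [0.1, -0.5, -0.1]
opening: 0.996
```

```bash
python3 - <<'E'
from h import *
c=snap('wrist'); print(c['obs']['eef_pos'],rot(c['obs']).round(3),c['tool_from_camera'],c['intrinsics'],c['obs']['q'])
E
```

```text
[0.24105433 0.52188976 0.4042001 ] [[ 0.002  1.    -0.001]
 [ 1.    -0.002 -0.001]
 [-0.001 -0.001 -1.   ]] [[-1.41947461e-03 -9.60723252e-01 -2.77504628e-01  7.02719361e-02]
 [ 9.99997842e-01 -1.78473451e-03  1.06363775e-03  6.82516709e-04]
 [-1.51713360e-03 -2.77502520e-01  9.60723712e-01  3.00968889e-02]
 [ 0.00000000e+00  0.00000000e+00  0.00000000e+00  1.00000000e+00]] [[375.16276638   0.         314.51346093]
 [  0.         375.16276638 236.46494872]
 [  0.           0.           1.        ]] [9.31715870e-01 1.81208092e-01 1.60753468e+00 2.94052288e-05
 1.35382834e+00 9.33716856e-01]
```

Call:
drive_tool:
  commands:
    - [[-0.4,0.25,0,0,0,0,0],[-0.82,0.52,0,0,0,0,0],[-0.82,0.52,0,0,0,0,0],[-0.82,0.52,0,0,0,0,0],[-0.82,0.52,0,0,0,0,0],[-0.82,0.52,0,0,0,0,0],[-0.82,0.52,0,0,0,0,0],[-0.82,0.52,0,0,0,0,0],[-0.82,0.52,0,0,0,0,0],[-0.82,0.52,0,0,0,0,0]]

```text
time_s: 2.05
eef_pos: [0.4883, 0.1311, 0.4048]
eef_rot: [0.0, 0.706, 0.708, 0.0]
wrist_force: [0.5, 0.4, -0.3]
opening: 1.003
```

Call:
drive_tool:
  commands:
    - [[-0.82,0.52,0,0,0,0,0],[-0.82,0.52,0.3,0,0,0,0],[-0.4,0.25,0.5,0,0,0,0],[0,0,0.3,0,0,0,0],[0,0,0,0,0,0,0],[0,0,0,0,0,0,0]]

```text
time_s: 2.65
eef_pos: [0.5513, 0.0326, 0.3499]
eef_rot: [-0.001, 0.706, 0.708, -0.0]
wrist_force: [0.5, -0.3, -0.5]
opening: 0.998
```

```bash
python3 - <<'E'
from h import *
c=snap('wrist'); print(c['obs']['eef_pos']); pickle.dump(c,open('pics/wpanel.pkl','wb')); save(c['pixels'],'wpanel.png')
E
```

```text
[0.55129993 0.03258193 0.34988912]
```

View pics/wpanel.png

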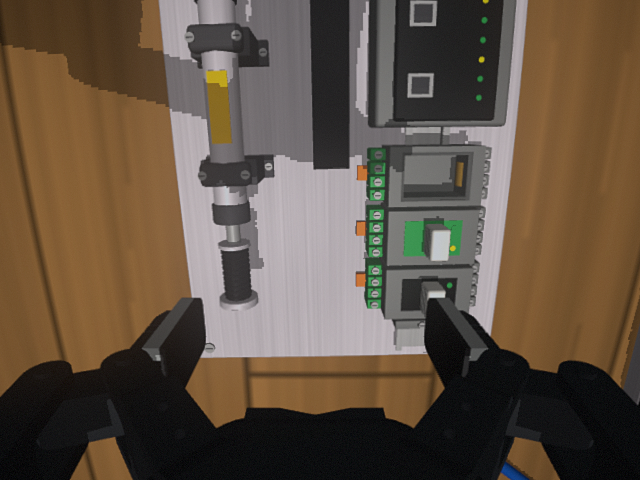

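The wrist view shows the empty bay at about (436,176), the green tab at (439,243) and the grip at about (236,272). I'll enlarge the bay and the rod.

```bash
python3 - <<'E'
from h import *
c=load('wpanel')
a=cv2.resize(c['pixels'][140:270,360:500],None,fx=4.2,fy=4.2,interpolation=cv2.INTER_CUBIC)
b=cv2.resize(c['pixels'][190:315,205:265],None,fx=4,fy=4,interpolation=cv2.INTER_CUBIC)
im=np.zeros((546,588+240-28,3),np.uint8); im[:a.shape[0],:588]=a[:,:588]; im[:500,588:800]=b[:,:212]
save(im,'crop1.png')
E
```

```text
(no output)
```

View pics/crop1.png

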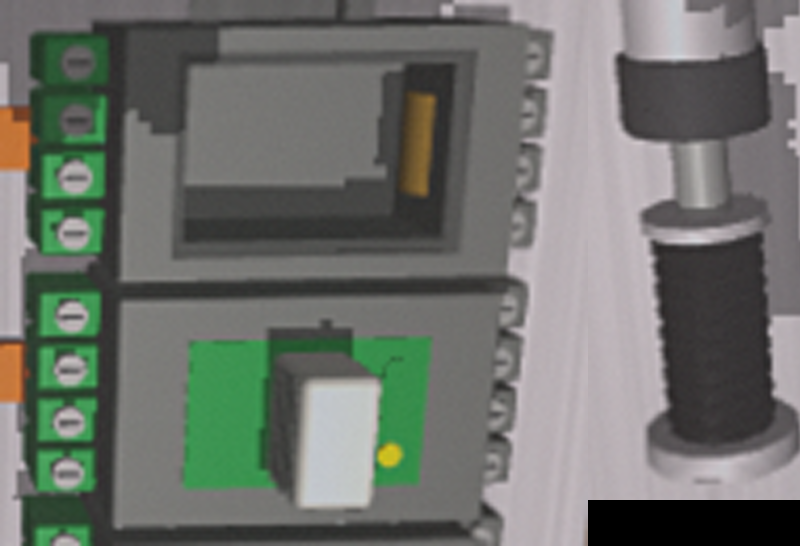

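```bash
cat >> h.py <<'E'
def quad(c,pts,x0,y0,f,z):
    W=np.array([world(c,x0+(u+.5)/f-.5,y0+(v+.5)/f-.5,z=z)[:2] for u,v in pts])
    ce=W.mean(0); ex=((W[1]-W[0])+(W[2]-W[3]))/2; ey=((W[0]-W[3])+(W[1]-W[2]))/2
    print('c',ce.round(4),'size',np.linalg.norm(ex).round(4),np.linalg.norm(ey).round(4),'yaw',np.degrees([np.arctan2(ex[1],ex[0]),np.arctan2(-ey[0],ey[1])]).round(1)); return W
E
python3 - <<'E'
from h import *
c=load('wpanel')
quad(c,[(187,62),(478,50),(458,250),(175,258)],360,140,4.2,.044)
quad(c,[(190,342),(432,338),(418,485),(185,488)],360,140,4.2,.044)
quad(c,[(305,378),(382,376),(372,508),(297,508)],360,140,4.2,.064)
quad(c,[(120,25),(518,28),(475,525),(115,527)],360,140,4.2,.044)
# depth cloud: barrel axis / base tops / heights
def dw(u,v): return world(c,u,v)
for n,p in dict(base_l=(392,165),base_r=(478,170),tab=(440,244),shoul=(412,240),barrel1=(218,110),mouthring=(231,213),grip=(236,270),panel=(300,250)).items(): print(n,dw(*p).round(4))
for nm,(u,v) in dict(mouthL=(636,134),mouthR=(760,137),colL=(642,213),colR=(767,208),gL=(655,262),gR=(763,240),gL2=(670,435),gR2=(775,410),discL=(648,455),discR=(800,430)).items():
    print(nm,world(c,205+(u-588+.5)/4-.5,190+(v+.5)/4-.5,z=.055).round(4))
E
```

```text
c [0.6422 0.0691] size 0.0509 0.0347 yaw [2.3 0.2]
c [0.643 0.022] size 0.044 0.028 yaw [0.9 1.5]
c [0.6424 0.0226] size 0.0132 0.0235 yaw [0.7 1.6]
c [0.6412 0.0458] size 0.0687 0.0914 yaw [0.2 2.2]
base_l [0.6084 0.0775 0.044 ]
base_r [0.672  0.0745 0.0448]
tab [0.6416 0.024  0.0655]
shoul [0.6268 0.0208 0.045 ]
barrel1 [0.4898 0.1148 0.0676]
mouthring [0.4946 0.0472 0.0687]
grip [0.4948 0.0039 0.0649]
panel [0.5393 0.0007 0.0081]
mouthL [0.4805 0.0366 0.055 ]
mouthR [0.5032 0.036  0.055 ]
colL [0.4806 0.0215 0.055 ]
colR [0.5038 0.0225 0.055 ]
gL [0.4823 0.0119 0.055 ]
gR [0.5028 0.0163 0.055 ]
gL2 [ 0.4827 -0.0235  0.055 ]
gR2 [ 0.5034 -0.0181  0.055 ]
discL [ 0.4781 -0.0278  0.055 ]
discR [ 0.508  -0.0223  0.055 ]
```

Call:
drive_tool:
  commands:
    - [[-0.4,-0.13,0,0,0,0,0],[-0.8,-0.26,0,0,0,0,0],[-0.8,-0.26,0,0,0,0,0],[-0.8,-0.26,0,0,0,0,0],[-0.8,-0.26,0.2,0,0,0,0],[-0.8,-0.26,0.2,0,0,0,0],[-0.8,-0.26,0.2,0,0,0,0],[-0.8,-0.26,0.2,0,0,0,0],[-0.3,-0.13,0.2,0,0,0,0],[0,0,0,0,0,0,0]]

```text
time_s: 3.7
eef_pos: [0.4472, -0.2841, 0.2998]
eef_rot: [-0.0, 0.708, 0.707, -0.0]
wrist_force: [0.3, 0.2, 0.2]
opening: 0.998
```

```bash
python3 - <<'E'
from h import *
for i in range(3): c=snap('wrist')
print(c['obs']['eef_pos'],c['obs']['dq'].round(3)); pickle.dump(c,open('pics/wmod.pkl','wb')); save(c['pixels'],'wmod.png')
E
```

```text
[ 0.44818964 -0.28234568  0.3004822 ] [ 0.022 -0.007  0.     0.001 -0.003  0.   ]
```

View pics/wmod.png

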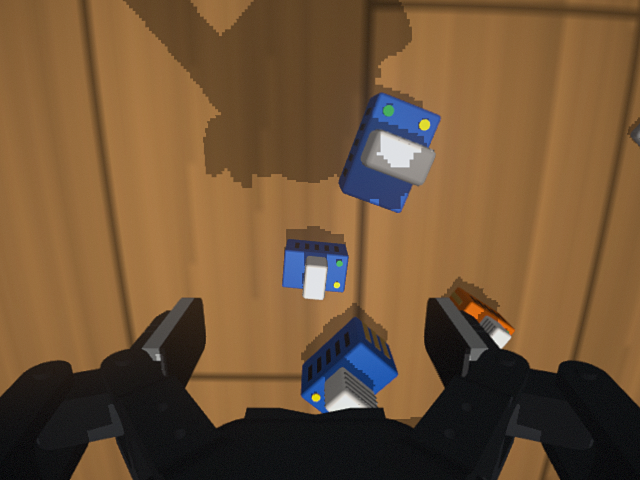

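The small blue module is at (316,270), clearly the smallest. The two larger ones are at (390,153) and (349,375), and the orange spare is at (483,320). I'll take a close crop of the choice.

```bash
python3 - <<'E'
from h import *
c=load('wmod')
save(cv2.resize(c['pixels'][230:308,276:356],None,fx=7,fy=7,interpolation=cv2.INTER_CUBIC),'crop2.png')
E
```

```text
(no output)
```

View pics/crop2.png

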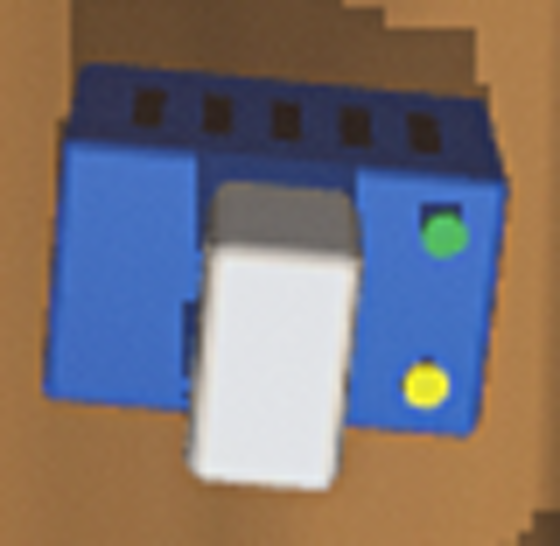

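```bash
python3 - <<'E'
from h import *
c=load('wmod')
quad(c,[(65,142),(508,182),(470,437),(45,398)],276,230,7,.028)
quad(c,[(212,247),(358,258),(335,490),(188,478)],276,230,7,.048)
print(world(c,316,275),world(c,292,270))
# panel yaw: points of depth on barrel tube: ridge by y-slices; also bases' side edges
c=load('wpanel')
P=np.array([np.r_[world(c,u,v),u,v] for v in range(60,300) for u in range(180,270)])
for lo,hi in((.1,.13),(.15,.2),(-.02,.01)):
    s=P[(P[:,1]>lo)&(P[:,1]<hi)&(P[:,2]>.057)]; print('slice',lo,hi,s[:,0].min().round(4),s[:,0].max().round(4),np.median(s[:,0]).round(4),s[:,1].mean().round(4))
E
```

```text
c [ 0.4492 -0.307 ] size 0.0431 0.0272 yaw [-5.7 -6.1]
c [ 0.4493 -0.3068] size 0.0134 0.023 yaw [-4.9 -5.4]
[ 0.4501729  -0.30145571  0.04873811] [ 0.43382224 -0.30545815  0.02963064]
slice 0.1 0.13 0.4796 0.5518 0.4937 0.1145Traceback (most recent call last):
  File "<stdin>", line 10, in <module>
    return umr_minimum(a, axis, None, out, keepdims, initial, where)
ValueError: zero-size array to reduction operation minimum which has no identity
```

Module grip is at (0.449,-0.307), yaw about -5.5°. I'll align, lower and check before closing.

Call:
drive_tool:
  commands:
    - [[0,0,0,0,0,0.69,100],[-0.25,0.07,0.1,0,0,0,100],[-0.24,0,0.3,0,0,0,100],[0,0,0.5,0,0,0,100],[0,0,0.5,0,0,0,100],[0,0,0.1,0,0,0,100],[0,0,0,0,0,0,100],[0,0,0,0,0,0,100]]

```text
time_s: 4.65
eef_pos: [0.4496, -0.3083, 0.2261]
eef_rot: [0.001, 0.74, 0.673, 0.0]
wrist_force: [-0.4, -0.2, -0.4]
opening: 0.601
```

```bash
python3 - <<'E'
from h import *
c=snap('wrist')
o=c['obs'];R=rot(o);print(o['eef_pos'],np.degrees(np.arctan2(R[1,1],R[0,1])),R[:,2],o['opening']); save(c['pixels'],'pre.png')
E
```

```text
[ 0.44962164 -0.30831597  0.22606046] -5.430923458046062 [ 0.0011959  -0.00128182 -0.99999846] 0.6013564296473966
```

View pics/pre.png

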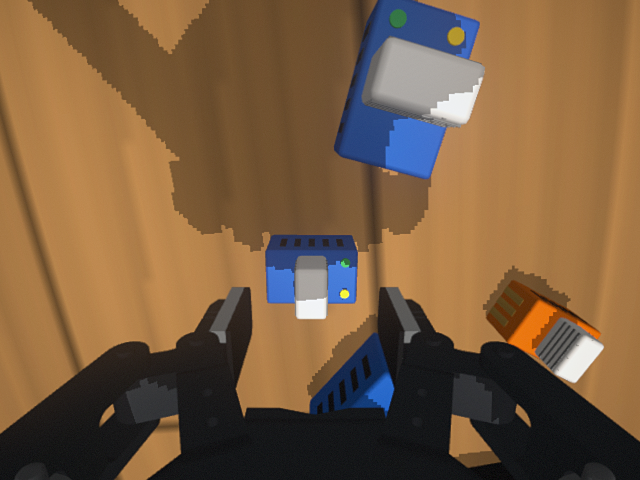

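The tab at x ≈ 312 is centred between the pads (about 240–390) and aligned. Lowering and closing.

Call:
drive_tool:
  commands:
    - [[0.02,0,0.2,0,0,0,100],[0,0,0.2,0,0,0,100],[0,0,0.06,0,0,0,100],[0,0,0,0,0,0,255],[0,0,0,0,0,0,255],[0,0,0,0,0,0,255],[0,0,0,0,0,0,255],[0,0,0,0,0,0,255],[0,0,0,0,0,0,255]]

```text
time_s: 5.6
eef_pos: [0.4491, -0.3072, 0.2021]
eef_rot: [0.0, 0.74, 0.672, -0.0]
wrist_force: [-0.7, -0.7, 1.2]
opening: 0.149
```

Call:
drive_tool:
  commands:
    - [[0,0,0,0,0,0,255],[0,0,-0.1,0,0,0,255],[0,0,-0.3,0,0,0,255],[0,0,-0.6,0,0,0,255],[0,0,-0.8,0,0,0,255],[0,0,-0.6,0,0,0,255],[0,0,0,0,0,0,255],[0,0,0,0,0,0,255]]

```text
time_s: 6.4
eef_pos: [0.4491, -0.3071, 0.3236]
eef_rot: [0.001, 0.74, 0.672, 0.0]
wrist_force: [-0.9, 0.5, -1.1]
opening: 0.147
```

```bash
python3 - <<'E'
from h import *
c=snap('wrist')
o=c['obs'];R=rot(o);print(o['eef_pos'],np.degrees(np.arctan2(R[1,1],R[0,1])),o['opening']); pickle.dump(c,open('pics/wheld.pkl','wb')); save(c['pixels'][200:480,160:480].repeat(2,0).repeat(2,1),'held.png')
E
```

```text
[ 0.44914263 -0.30714474  0.3235899 ] -5.511287992467317 0.14694807022994863
```

View pics/held.png

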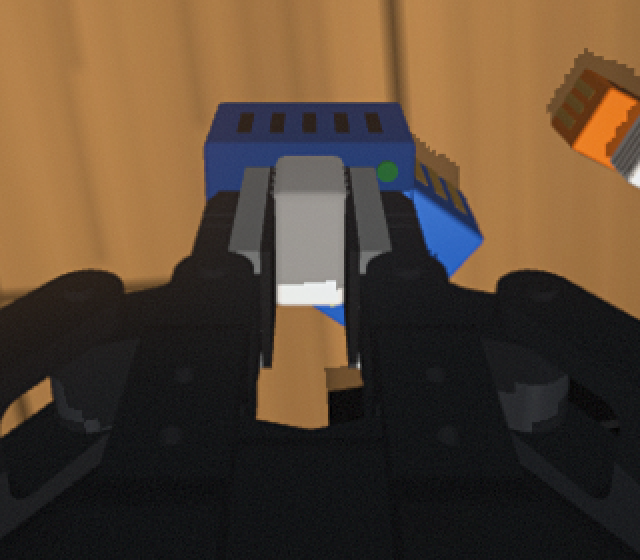

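```bash
python3 - <<'E'
from h import *
c=load('wheld'); o=c['obs']
W=quad(c,[(276,194),(344,194),(346,304),(275,306)],160,200,2,.3236-.154)
ce=W.mean(0)-np.array(o['eef_pos'])[:2]; print('tool offset x,y',(rot(o).T[:2,:2]@ce).round(4))
W=quad(c,[(205,143),(415,135),(414,200),(205,195)],160,200,2,.3236-.174)
print((W-np.array(o['eef_pos'])[:2])@rot(o)[:2,:2])
# panel yaw via bases edge depth: side between top of bases x edge, and grey head/duct
c=load('wpanel'); 
for a,b in(((310,20),(313,160)),((350,20),(348,160))): 
    A,B=world(c,*a,z=.034),world(c,*b,z=.034);d=A-B;print(np.degrees(np.arctan2(-d[0],d[1])))
# panel edges, z=.008 : left edge & right edge
for a,b in(((162,20),(190,350)),((525,20),(489,355))):
    A,B=world(c,*a,z=.008),world(c,*b,z=.008);d=A-B;print(np.degrees(np.arctan2(-d[0],d[1])))
E
```

```text
c [ 0.4504 -0.3072] size 0.0129 0.0231 yaw [-4.7 -5.4]
tool offset x,y [0.0001 0.0013]
c [ 0.4511 -0.2994] size 0.0435 0.0132 yaw [-5.3 -5.8]
[[ 0.01366348 -0.020247  ]
 [ 0.01529666  0.02281473]
 [ 0.00068085  0.02318389]
 [ 0.00197174 -0.02073993]]
1.2263575998248195
0.4089360859359356
-0.6656659078027395
1.615562370978401
```

The module is held square and centred. The camera shows about 1.3 mm bias along tool y, so I'll correct the bay x to about 0.6414. Panel yaw is about 1°. Moving over the bay.

Call:
drive_tool:
  commands:
    - [[0,0,0,0,0,-0.8,255],[0.4,0.2,0,0,0,0,255],[0.79,0.42,0,0,0,0,255],[0.79,0.42,0,0,0,0,255],[0.79,0.42,0,0,0,0,255],[0.79,0.42,0,0,0,0,255],[0.79,0.42,0,0,0,0,255],[0.79,0.42,0,0,0,0,255],[0.79,0.42,0,0,0,0,255],[0.79,0.42,0,0,0,0,255]]

```text
time_s: 7.45
eef_pos: [0.6217, 0.0335, 0.3199]
eef_rot: [-0.001, 0.702, 0.713, -0.001]
wrist_force: [0.3, -1.2, -0.8]
opening: 0.146
```

Call:
drive_tool:
  commands:
    - [[0.5,0.25,0,0,0,0,255],[0.25,0.15,0.2,0,0,0,255],[0,0,0.4,0,0,0,255],[0,0,0.2,0,0,0,255],[0,0,0,0,0,0,255],[0,0,0,0,0,0,255],[0,0,0,0,0,0,255]]

```text
time_s: 8.15
eef_pos: [0.6415, 0.0687, 0.2827]
eef_rot: [0.0, 0.702, 0.712, 0.0]
wrist_force: [-0.9, 0.2, -0.6]
opening: 0.148
```

```bash
python3 - <<'E'
from h import *
c=snap('wrist')
o=c['obs'];R=rot(o);print(o['eef_pos'],np.degrees(np.arctan2(R[1,1],R[0,1])),R[:,2].round(4),o['opening'],o['wrist_force']); pickle.dump(c,open('pics/wbay.pkl','wb')); save(cv2.resize(c['pixels'][150:380,180:460],None,fx=2.8,fy=2.6,interpolation=cv2.INTER_CUBIC),'bay.png')
E
```

```text
[0.64149644 0.06866203 0.28272021] 0.8215794831556891 [ 1.1e-03 -1.0e-04 -1.0e+00] 0.14830052667073923 [-0.91166671  0.20121756 -0.5873956 ]
```

View pics/bay.png

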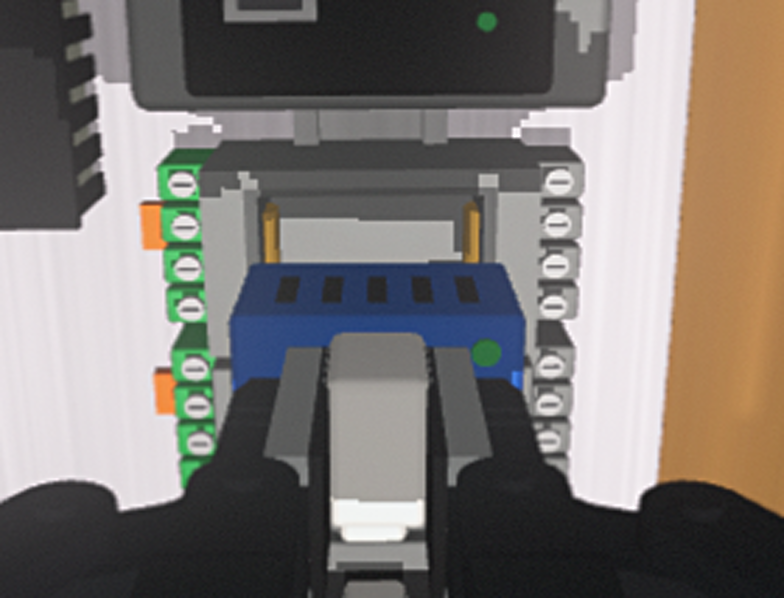

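```bash
python3 - <<'E'
from h import *
c=load('wbay'); o=c['obs']
def w(u,v,z): return world(c,180+(u+.5)/2.8-.5,150+(v+.5)/2.6-.5,z=z)
for n,(u,v,z) in dict(modL=(250,265,.0807),modR=(508,265,.0807),shL=(231,316,.1087),shR=(524,316,.1087),bayL=(245,215,.044),bayR=(497,215,.044),bayTL=(247,173,.044),bayTR=(495,173,.044),baseL=(202,215,.044),baseR=(542,215,.044),baseTL=(203,168,.044),baseTR=(540,168,.044)).items(): print(n,w(u,v,z).round(4))
E
```

```text
modL [0.6204 0.0814 0.0807]
modR [0.6649 0.0819 0.0807]
shL [0.6208 0.0822 0.1087]
shR [0.6638 0.0827 0.1087]
bayL [0.6152 0.0808 0.044 ]
bayR [0.6671 0.0814 0.044 ]
bayTL [0.6158 0.0903 0.044 ]
bayTR [0.6663 0.0909 0.044 ]
baseL [0.6063 0.0806 0.044 ]
baseR [0.6764 0.0815 0.044 ]
baseTL [0.6068 0.0913 0.044 ]
baseTR [0.6754 0.0922 0.044 ]
```

Relative to the bay, the module needs about -0.9 mm in x and +0.4 mm in y. Lowering to just inside the mouth, watching force.

Call:
drive_tool:
  commands:
    - [[0.01,-0.02,0.3,0,0,0,255],[0,0,0.3,0,0,0,255],[0,0,0.1,0,0,0,255],[0,0,0.05,0,0,0,255],[0,0,0.05,0,0,0,255],[0,0,0.05,0,0,0,255],[0,0,0.05,0,0,0,255],[0,0,0,0,0,0,255]]

```text
time_s: 9.0
eef_pos: [0.64, 0.07, 0.2364]
eef_rot: [-0.0, 0.702, 0.713, -0.0]
wrist_force: [-1.0, -0.2, -1.0]
opening: 0.153
```

Call:
drive_tool:
  commands:
    - [[0,0,0.06,0,0,0,255],[0,0,0.06,0,0,0,255],[0,0,0.06,0,0,0,255],[0,0,0.06,0,0,0,255],[0,0,0,0,0,0,255]]

```text
time_s: 9.5
eef_pos: [0.6402, 0.0699, 0.2245]
eef_rot: [-0.0, 0.702, 0.713, -0.0]
wrist_force: [0.4, 0.3, -1.3]
opening: 0.149
```

Call:
drive_tool:
  commands:
    - [[0,0,0.04,0,0,0,255],[0,0,0.04,0,0,0,255],[0,0,0,0,0,0,255]]

```text
time_s: 9.8
eef_pos: [0.6401, 0.0699, 0.2205]
eef_rot: [-0.0, 0.702, 0.713, -0.0]
wrist_force: [0.2, -1.5, -0.7]
opening: 0.147
```

```bash
python3 - <<'E'
from h import *
c=snap('wrist')
o=c['obs'];print(o['eef_pos'],o['wrist_force'],o['joint_efforts'].round(1)); pickle.dump(c,open('pics/wbay2.pkl','wb')); save(cv2.resize(c['pixels'][150:380,180:460],None,fx=2.8,fy=2.6,interpolation=cv2.INTER_CUBIC),'bay2.png')
E
```

```text
[0.64014926 0.06992691 0.22054048] [ 0.16874655 -1.53954194 -0.72516984] [  0.1 -56.  -29.3   0.    0.2   0. ]
```

View pics/bay2.png

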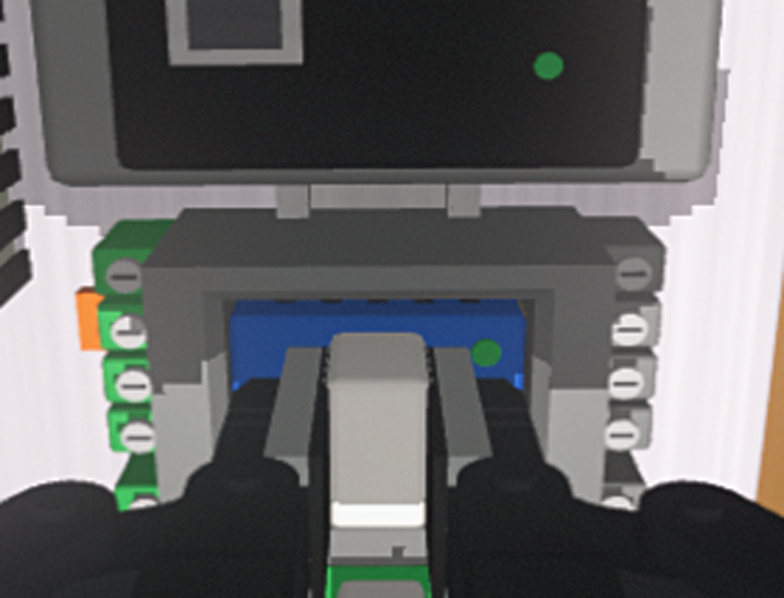

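Call:
drive_tool:
  commands:
    - [[0,0,0.03,0,0,0,255],[0,0,0.02,0,0,0,255],[0,0,0,0,0,0,255]]

```text
time_s: 10.15
eef_pos: [0.6402, 0.07, 0.2183]
eef_rot: [-0.0, 0.702, 0.713, -0.0]
wrist_force: [0.2, 0.0, 1.3]
opening: 0.147
```

Call:
drive_tool:
  commands:
    - [[0,0,0.02,0,0,0,255],[0,0,0,0,0,0,255]]

```text
time_s: 10.35
eef_pos: [0.6403, 0.0699, 0.2181]
eef_rot: [0.0, 0.702, 0.713, -0.0]
wrist_force: [-2.0, -0.5, 6.3]
opening: 0.147
```

Call:
drive_tool:
  commands:
    - [[0,0,0.02,0,0,0,255],[0,0,0.02,0,0,0,255],[0,0,0,0,0,0,255],[0,0,0,0,0,0,255]]

```text
time_s: 10.75
eef_pos: [0.6403, 0.07, 0.2181]
eef_rot: [0.0, 0.701, 0.713, -0.0]
wrist_force: [-8.4, 0.2, 20.4]
opening: 0.146
```

Hard stop at z = 0.218, exactly the predicted home height, with 20 N. Relaxing the push, opening and rising to inspect.

Call:
drive_tool:
  commands:
    - [[0,0,-0.06,0,0,0,255],[0,0,0,0,0,0,150],[0,0,0,0,0,0,100],[0,0,0,0,0,0,100],[0,0,0,0,0,0,100],[0,0,-0.2,0,0,0,100],[0,0,-0.6,0,0,0,100],[0,0,-0.8,0,0,0,100],[-0.5,0,-0.4,0,0,0,100],[0,0,0,0,0,0,100]]

```text
time_s: 11.75
eef_pos: [0.6422, 0.0429, 0.3238]
eef_rot: [0.004, 0.702, 0.712, 0.002]
wrist_force: [0.1, -1.0, 0.2]
opening: 0.612
```

```bash
python3 - <<'E'
from h import *
c=snap('wrist')
o=c['obs'];print(o['eef_pos'],o['wrist_force'],o['opening']); pickle.dump(c,open('pics/wbay3.pkl','wb')); save(c['pixels'],'bay3.png')
d=c['depth']
def hz(u,v): return world(c,u,v)
P=np.array([world(c,u,v) for v in range(100,400,2) for u in range(200,500,2)])
for nm,yc in(('blue',.0697),('green',.0227)):
    s=P[(abs(P[:,1]-yc)<.009)&(abs(P[:,0]-.6406)<.006)]; t=P[(abs(P[:,1]-yc)<.009)&(abs(abs(P[:,0]-.6406)-.015)<.004)]
    b=P[(abs(P[:,1]-yc)<.009)&(abs(abs(P[:,0]-.6406)-.029)<.003)]
    print(nm,'tab',np.percentile(s[:,2],80).round(4),'shoulder',np.median(t[:,2]).round(4),'base',np.median(b[:,2]).round(4),len(s),len(t))
E
```

```text
[0.64224779 0.04294271 0.32382618] [ 0.13184837 -0.96650236  0.18320026] 0.611856686004702
blue tab 0.0662 shoulder 0.0459 base 0.0447 142 165
green tab 0.0651 shoulder 0.045 base 0.0447 111 131
```

View pics/bay3.png

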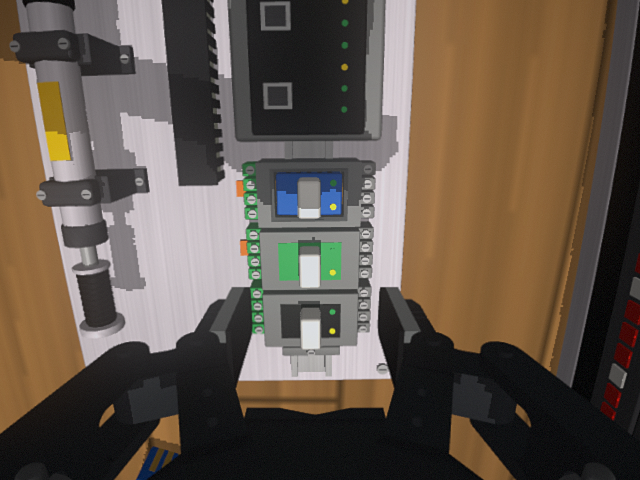

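The picture shows the blue module in the bay at (309,197), level and flush like its neighbours, with the fingers away. I've used all 12 views, so from here I'll check by numbers: a finer depth comparison against the base tops, then the rod geometry.

```bash
python3 - <<'E'
from h import *
C=[snap('wrist') for _ in range(4)]; c=C[0]; o=c['obs']; print(o['eef_pos'],rot(o)[:,2].round(4))
c['depth']=np.mean([k['depth'] for k in C],0); pickle.dump(c,open('pics/wpost.pkl','wb'))
V,U=np.mgrid[155:350,230:385]; P=np.array([world(c,u,v) for u,v in zip(U.ravel(),V.ravel())]); px=c['pixels'][V.ravel(),U.ravel()].astype(int)
X,Y,Z=P.T
hs=cv2.cvtColor(c['pixels'],cv2.COLOR_RGB2HSV)[V.ravel(),U.ravel()].astype(int)
bl=(hs[:,0]>100)&(hs[:,0]<130)&(hs[:,1]>120)&(U.ravel()>270)&(U.ravel()<350)
gr=(hs[:,0]>45)&(hs[:,0]<80)&(hs[:,1]>120)&(U.ravel()>275)&(U.ravel()<345)&(V.ravel()>238)
wh=(Z>.058)
base=(abs(abs(X-.6415)-.030)<.002)&(Z>.042)&(Z<.048)
for n,m in(('blue',bl),('green',gr)): 
    m&=(Z>.03)&(Z<.055)
    print(n,m.sum(),P[m].mean(0).round(4),'Zq',np.percentile(Z[m],[10,50,90]).round(4),'x',np.percentile(X[m],[1,99]).round(4),'y',np.percentile(Y[m],[1,99]).round(4),'left/right z',np.median(Z[m&(X<.636)]).round(4),np.median(Z[m&(X>.647)]).round(4))
for y0 in(.0697,.0227,-.024):
    m=wh&(abs(Y-y0)<.02); b=base&(abs(Y-y0)<.015)
    print('tab',P[m].mean(0).round(4),np.median(Z[m]).round(4),'base',np.median(Z[b]).round(4),'L/R',np.median(Z[b&(X<.64)]).round(4),np.median(Z[b&(X>.64)]).round(4),m.sum(),b.sum())
E
```

```text
[0.64137279 0.04393557 0.32125028] [ 4.8e-03 -6.0e-04 -1.0e+00]
blue 1644 [0.6399 0.0723 0.0472] Zq [0.0441 0.048  0.0486] x [0.6198 0.6627] y [0.0571 0.0848] left/right z 0.0479 0.0482
green 1417 [0.6415 0.0243 0.0476] Zq [0.047  0.0475 0.0481] x [0.6209 0.6636] y [-0.0144  0.0369] left/right z 0.0474 0.0477
tab [0.6336 0.063  0.1135] 0.0965 base 0.047 L/R 0.0469 0.0471 1890 549
tab [0.6415 0.0279 0.1009] 0.0673 base 0.047 L/R 0.0468 0.0472 1326 410
tab [ 0.6449 -0.0209  0.0658] 0.0667 base 0.0471 L/R 0.0467 0.0473 575 323
```

Blue shoulders are about 0.5 mm above the green ones and within 1 mm of the base tops, level left to right, so the module is home. Next is the rod grip at about (0.492,-0.003).

Call:
drive_tool:
  commands:
    - [[-0.1,-0.3,0,0,0,0,100],[-0.2,-0.7,0,0,0,0,100],[-0.2,-0.8,0,0,0,0,100],[-0.2,-0.7,0,0,0,0,100],[-0.2,-0.4,0,0,0,0,100],[0,-0.1,0,0,0,0,100],[0,0,0,0,0,0,100],[0,0,0,0,0,0,100]]

```text
time_s: 12.8
eef_pos: [0.4921, -0.002, 0.3184]
eef_rot: [0.0, 0.702, 0.713, 0.0]
wrist_force: [0.3, -0.4, -0.6]
opening: 0.607
```

```bash
python3 - <<'E'
from h import *
c=snap('wrist'); o=c['obs']; print(o['eef_pos'],rot(o)[:,2].round(4))
V,U=np.mgrid[60:400,180:460]; P=np.array([world(c,u,v) for u,v in zip(U.ravel(),V.ravel())])
X,Y,Z=P.T
for y in np.arange(-.05,.08,.004):
    m=(abs(Y-y)<.002)&(Z>.05)&(Z<.085)&(abs(X-.493)<.04)
    if m.sum()>5: print(y.round(3),m.sum(),'x',X[m].min().round(4),X[m].max().round(4),'ztop',np.percentile(Z[m],95).round(4))
E
```

```text
[ 0.49210196 -0.00200167  0.31840651] [ 5.e-04  2.e-04 -1.e+00]
-0.026 157 x 0.4786 0.5077 ztop 0.0707
-0.022 448 x 0.4786 0.5076 ztop 0.0706
-0.018 183 x 0.4831 0.503 ztop 0.0661
-0.014 178 x 0.4832 0.5029 ztop 0.0662
-0.01 188 x 0.4831 0.5028 ztop 0.0661
-0.006 178 x 0.4832 0.5026 ztop 0.0662
-0.002 187 x 0.4831 0.5026 ztop 0.0663
0.002 187 x 0.4825 0.5025 ztop 0.0663
0.006 197 x 0.4825 0.5023 ztop 0.066
0.01 195 x 0.4825 0.5022 ztop 0.0662
0.014 201 x 0.4824 0.5021 ztop 0.0663
0.018 183 x 0.4805 0.5038 ztop 0.0669
0.022 308 x 0.4805 0.5039 ztop 0.0676
0.026 101 x 0.4874 0.4968 ztop 0.0613
0.03 105 x 0.4874 0.4968 ztop 0.0611
0.034 102 x 0.4874 0.4967 ztop 0.0615
0.038 144 x 0.4788 0.5052 ztop 0.0693
0.042 301 x 0.4788 0.5052 ztop 0.0692
0.046 298 x 0.4788 0.505 ztop 0.0692
0.05 308 x 0.4788 0.5049 ztop 0.0694
0.054 286 x 0.4793 0.5049 ztop 0.0679
0.058 278 x 0.4799 0.5035 ztop 0.0678
0.062 280 x 0.4799 0.5035 ztop 0.0679
0.066 439 x 0.4718 0.5113 ztop 0.0699
0.07 489 x 0.4711 0.5113 ztop 0.071
0.074 486 x 0.4712 0.5111 ztop 0.0715
0.078 496 x 0.4713 0.511 ztop 0.0708
```

The grip is centred at x ≈ 0.4925, y ≈ -0.002, and the mouth is at y ≈ 0.037. I'm on it, so lower and close.

Call:
drive_tool:
  commands:
    - [[0,0,0.4,0,0,0,100],[0,0,0.7,0,0,0,100],[0,0,0.6,0,0,0,100],[0,0,0.35,0,0,0,100],[0,0,0.1,0,0,0,100],[0,0,0,0,0,0,255],[0,0,0,0,0,0,255],[0,0,0,0,0,0,255],[0,0,0,0,0,0,255],[0,0,0,0,0,0,255]]

```text
time_s: 13.85
eef_pos: [0.4917, -0.0024, 0.2121]
eef_rot: [0.001, 0.702, 0.713, 0.0]
wrist_force: [-2.9, 0.5, 6.7]
opening: 0.214
```

Gripped. Drawing slowly along -y, 40 mm first, then measuring.

Call:
drive_tool:
  commands:
    - [[-0.05,0,0,0,0,0,255],[-0.1,0,0,0,0,0,255],[-0.1,0,0,0,0,0,255],[-0.1,0,0,0,0,0,255],[-0.1,0,0,0,0,0,255],[-0.1,0,0,0,0,0,255],[-0.1,0,0,0,0,0,255],[-0.1,0,0,0,0,0,255],[-0.05,0,0,0,0,0,255],[0,0,0,0,0,0,255]]

```text
time_s: 14.85
eef_pos: [0.4925, -0.0416, 0.2121]
eef_rot: [0.0, 0.702, 0.712, 0.001]
wrist_force: [-1.3, 9.0, 6.8]
opening: 0.211
```

```bash
cat > rod.py <<'E'
from h import *
c=snap('wrist'); o=c['obs']; print(o['eef_pos'],o['wrist_force'],o['opening'])
V,U=np.mgrid[60:420,260:370]; P=np.array([world(c,u,v) for u,v in zip(U.ravel(),V.ravel())])
X,Y,Z=P.T; hs=cv2.cvtColor(c['pixels'],cv2.COLOR_RGB2HSV)[V.ravel(),U.ravel()].astype(int)
rod=(Z>.05)&(Z<.064)&(abs(X-.4922)<.003); print('rod y range',np.percentile(Y[rod],[1,99]).round(4))
red=rod&((hs[:,0]<8)|(hs[:,0]>172))&(hs[:,1]>120); print('red',red.sum(),np.percentile(Y[red],[2,98]).round(4) if red.any() else '')
g=(Z>.064)&(Z<.075)&(abs(X-.4925)<.004)
ys=np.sort(Y[g]); j=np.where(np.diff(ys)>.003)[0]; print('high segs',ys[0].round(4),[(ys[i].round(4),ys[i+1].round(4)) for i in j],ys[-1].round(4))
E
python3 rod.py
```

```text
[ 0.49247949 -0.04162325  0.21208221] [-1.2565397   8.95632799  6.82552779] 0.2106370439791422
rod y range [-0.0168  0.038 ]
red 0 
high segs -0.0657 [(np.float64(-0.0158), np.float64(0.0382))] 0.0478
```

Call:
drive_tool:
  commands:
    - [[-0.07,0,0,0,0,0,255],[-0.07,0,0,0,0,0,255],[-0.07,0,0,0,0,0,255],[0,0,0,0,0,0,255],[0,0,0,0,0,0,255]]

```text
time_s: 15.4
eef_pos: [0.4927, -0.0517, 0.2121]
eef_rot: [-0.0, 0.702, 0.712, 0.002]
wrist_force: [-0.6, 8.8, 7.2]
opening: 0.21
```

```bash
python3 rod.py; python3 - <<'E'
from h import *
c=load('wrist')
# colour profile along the rod near the mouth
for y in np.arange(-.03,.046,.004):
    V,U=np.mgrid[60:300,300:330]
    break
best={}
for v in range(60,320):
    for u in range(295,335):
        p=world(c,u,v)
        if abs(p[0]-.4922)<.0015 and .05<p[2]<.064: best.setdefault(round(p[1]/.002)*2,[]).append(c['pixels'][v,u])
for k in sorted(best): print(k,np.mean(best[k],0).astype(int),end='; ')
E
```

```text
[ 0.49266125 -0.05174153  0.21207063] [-0.59541854  8.84189647  7.16330443] 0.21034592530661045
rod y range [-0.0407  0.0382]
red 273 [0.0345 0.0382]
high segs -0.0759 [(np.float64(-0.026), np.float64(0.038))] 0.0383
-40 [26 27 27]; -36 [31 31 33]; -28 [88 85 87]; -26 [91 89 89]; -24 [95 93 93]; -22 [95 94 93]; -20 [95 94 93]; -18 [95 94 93]; -16 [95 94 94]; -14 [95 94 94]; -12 [96 94 94]; -10 [96 94 94]; -8 [96 95 94]; -6 [97 95 95]; -4 [97 95 95]; -2 [93 91 91]; 0 [69 68 69]; 2 [97 96 95]; 4 [97 96 95]; 6 [98 96 96]; 8 [95 94 93]; 10 [72 70 70]; 12 [98 97 96]; 14 [98 97 97]; 16 [99 97 97]; 18 [97 96 96]; 20 [72 71 71]; 22 [99 98 97]; 24 [99 98 97]; 26 [99 98 98]; 28 [97 95 95]; 30 [70 69 69]; 32 [100  99  98]; 34 [99 77 76]; 36 [104  31  30]; 38 [83 31 31];
```

Call:
drive_tool:
  commands:
    - [[-0.015,0,0,0,0,0,255],[0,0,0,0,0,0,255],[0,0,0,0,0,0,255],[0,0,0,0,0,0,255],[0,0,0,0,0,0,255],[0,0,0,0,0,0,255],[0,0,0,0,0,0,255],[0,0,0,0,0,0,255],[0,0,0,0,0,0,255],[0,0,0,0,0,0,255]]

```text
time_s: 16.45
eef_pos: [0.4927, -0.0524, 0.212]
eef_rot: [-0.0, 0.702, 0.712, 0.002]
wrist_force: [-1.4, 9.7, 6.9]
opening: 0.206
```

```bash
python3 rod.py; python3 - <<'E'
from h import *
c=load('wrist'); hs=cv2.cvtColor(c['pixels'],cv2.COLOR_RGB2HSV).astype(int)
# blue module tab in view?
m=(hs[...,0]>100)&(hs[...,0]<130)&(hs[...,1]>120)
P=np.array([world(c,u,v) for v,u in zip(*np.where(m))])
if len(P):
    s=P[(abs(P[:,0]-.641)<.03)&(abs(P[:,1]-.069)<.03)]; print('module blue',len(s),s.mean(0).round(4) if len(s) else '', np.percentile(s[:,2],[10,50,90]).round(4) if len(s) else '')
ctrl.hand_in()
E
```

```text
[ 0.49266186 -0.05237509  0.21204874] [-1.41028235  9.71836224  6.88021817] 0.20641410058162363
rod y range [-0.0388  0.0378]
red 316 [0.0339 0.0383]
high segs -0.0767 [] -0.0266
module blue 0  
the job is handed in; nothing more can be done
```

I did both steps and handed the job in at about 16.5 s, with the gripper still holding the rod on the red band. `hand_in()` gives no verdict, so the result rests on my own measurements.

- **Module:** I pressed the smallest blue module into the empty bay until it hit a hard stop at the height I had calculated for home, at about 20 N. Then I let go. In the depth image its shoulders were about 0.5 mm above the green module's, within 1 mm of the base tops, and level.
- **Rod:** I gripped the rod and drew it about 50 mm. The arm had moved 50.0 mm, and about 4.5 mm of the red band showed outside the mouth, which puts the reading at roughly 49.5 mm. The pull was about 9.7 N, and I held it still for 0.9 s before handing in.

**Weak or missing checks**
- I never saw the expected 10–15 N as the module passed the contacts; the force only rose at the floor.
- The last look at the module returned no reading because it was out of the camera's view, so its state rests on the check right after release.
- The wrist camera read about 1 mm off sideways, and I corrected for that.
- I used all 12 picture views before the rod step, so that step was checked by numbers only.
- I didn't re-measure the spare module and the other things at the end. The arm stayed clear of them as far as I could tell.

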